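Load the last jar and latch the carrier gate

ROBOT

A 6-joint arm with a two-finger parallel gripper is mounted at the origin on a cart in front of the work surface, level with it; the furniture and walls round the work are solid. World frame = base frame: x ahead of the robot, y to its left, z up, the work surface at z = 0. Lengths are in m, angles in rad, forces in N, time in s.
With the tool pointing down it reaches from about 0.375 to 0.925 m from the base axis. Payload 5.7 kg.
Tool frame: the origin (TCP) lies at the very end of the fingers, on their centre line; the grasp point (between the pads) lies 19 mm behind it (manip.pinch_z is the y of the grasp point in the tool frame, in m); y points along the fingers, x is the direction in which the jaws open and shut, and the axes are right-handed (so a half turn about y gives the same grasp; the last joint's range is limited). The gripper opens to 88 mm and grips with 3 to 60 N. Pads are 20 mm wide; open, the fingers measure 115 mm over their backs; the gripper's body (75 mm by 178 mm) begins 61 mm behind the grasp point.
Start: joints at [-1.232, 0.359, 1.51, -0, 1.272, -0.115], TCP at [0.263, -0.539, 0.223] pointing down, gripper open.
Joint ranges: [-2.97, 2.97], [-1.01, 2.36], [0.21, 2.38], [-0.96, 4.11], [0.2, 2.71], [-2.98, 2.98]. Speed limits (rad/s): [2.39, 2.39, 3.14, 3.14, 3.14, 3.14].

INTERFACE

Orientations are given as a unit quaternion [x, y, z, w].
In Python, from plant import manip gives the robot as it stands.
- The arm moves only by the shell command python3 -m inch 'ROWS'. ROWS is JSON, a list of rows, each a list of 5 numbers: the shift along the world's x, y, z in mm, then the turn about the world's z in rad, then the gripper command: -1 is fully open, 1 is shut, values between are in proportion. In form: [[x, y, z, spin, hand], ...]. A call has 1 to 8 rows; each row is the pose to reach, as a shift and turn from the pose measured when the call began; what a row does not reach only later rows make up. A row lasts 1/10 s, in which the tool goes at most 50 mm and 8.59 degrees, less where a joint would pass 70% of its speed; a pose out of reach is approached as far as the arm can. A call with a gripper value outside its range is refused whole. The fingers move at their own pace and stop on an object; the grip force is fixed at half the most. Time passes only in rows, so rows that repeat a pose let the fingers close. It gives the time, the measured TCP pose, the force and the opening at its end, in the units of the state.
- manip.state(): the state, without advancing time (a new reading comes with each control period).
- manip.grab_frame(name): name is "side" or "top" or "wrist"; returns a dict with "frame" (400x640x3 uint8, blue, green, red), "mtx" (3x3 intrinsics, pixels), "pose" (4x4, takes a point from camera to world coordinates). Camera axes: x right, y down, z forward; pixel columns grow to the right and rows downward; lengths in m; the calibration is good to about 2 mm. A picture is of the moment at which its call begins. There is no depth.
- manip.finish_job(): hands the job in, once; it reports no verdict.
The state is a dict: "time": time; "q": joint angles; "joint_vel": joint speeds; "effort": joint torques, N m; "eef_pos": TCP position; "tool_rot": TCP orientation; "wrist_force": force on the tool from outside, world axes, zero at the start; "ft_torque": the same for the moment, N m; "width": finger opening in m.
Only numpy, scipy, OpenCV 4.12 (cv2) and the standard library are available. Lean on these libraries where they do the work, as an engineer would, in place of code of your own. Each camera call takes 0.05 s, during which the arm holds its last target. There are 200 camera calls.

TASK

Slide the filled jar that stands on the wooden stand before the open wire carrier into the carrier's one empty place, then swing the green gate shut and push it home until its sprung latch snaps in and holds it. Keep every jar upright and leave the other things lying about where they are.

Things in the scene. Friction and masses are not known exactly. Their poses are not given: they have to be found in the camera images.
- carrier: Stainless wire carrier for 2 x 2 jars, fixed on a wooden stand whose top is 105 mm above the table; open on top. Origin: centre of its underside, on the stand; x from the gateway into the carrier, y to the hinge side, z up. Smooth floor sheet 2 mm thick. Inside x -83 to +79, y -81 to +81 mm; three wires, the top one 79 mm up, on left, back and right. Carrying handles on the left and right top wires at x 0 to 62 mm reach up to 112 mm.
- gateway (a point): Middle of the gateway on the floor sheet (2 mm up), at x -92, y -5 mm in the carrier's frame. Posts, 91 mm tall: hinge post at y +90, latch post at y -100 mm (10 mm thick). The floor's bevelled lip before it rises from the stand (x -124 mm) to 2 mm (x -106 mm). A jar can slide over it.
- strike (a point): Rounded lip of the fixed steel strike on the latch post, 44 mm above the stand, at x -104, y -84 mm in the carrier's frame. The lip is 6 mm thick along x (-107 to -101 mm), 28 mm tall, reaches inwards to y -81 mm.
- free_place (a point): Centre of the empty place, on the floor sheet (2 mm above the stand), at x -42, y -40 mm in the carrier's frame: front row, latch side. The jar has a few mm of play there.
- loose_jar: The jar to load: filled glass jar with light brown filling and pale screw lid, 73 mm in diameter, 113 mm tall, 0.35 to 0.52 kg. Origin: centre of its underside; z up along the jar. It stands on the stand before the gateway and slides at about 2 to 3 N; it may tip if pushed with the lowest point of contact more than 45 mm above its foot.
- jar_front_left: Cream-coloured filled jar, same size, standing in the carrier's front row on the hinge side. Origin: centre of its underside.
- jar_back_left: Golden filled jar, same size, in the carrier's back row on the hinge side. Origin: centre of its underside.
- jar_back_right: Pale beige filled jar, same size, in the carrier's back row on the latch side. Origin: centre of its underside.
- gate (a joint): Angle of the green gate in rad about its upright hinge: 0 closed, growing as its free end swings outwards (at pi/2 it stands straight out, along the carrier's -x; stop at 2.2). Gives to -0.018 when pressed. Panel 6 mm thick, with 11 mm thick rolled edges 8 to 16 and 70 to 78 mm above the stand; 167 mm from hinge axis to free end. Stays where it is left (friction 0.03 N m).
- gate_hinge (a point): Point on the gate's upright hinge axis, 42 mm above the stand, at x -92, y +90 mm in the carrier's frame. It turns with the gate; the gate runs from it along its own -y, and its outer face looks along its own -x. With the gate closed its axes are the carrier's.
- gate_push (a point): Centre of the outer face of the black latch case at the gate's free end, 44 mm above the stand, 146 mm from the hinge axis, 11 mm out from the gate's middle plane. The case is 42 mm long, 20 thick, 19 to 69 mm above the stand. Push here, square to the gate. A small black thumb button on top of the case (78 to 90 mm up) moves with the tongue; it need not be touched.
- tongue (a joint): Travel in m of the brass latch tongue into its case: 0 fully out (sprung), 0.011 fully in. It stands 12 mm out of the gate's free end, sloped on the side facing into the carrier. From a gate angle of about 0.09 the strike presses it in by about 8 mm; near 0.01 it snaps out behind the strike and holds the gate. Takes about 6 to 10 N at the latch case.
- label_roll: White roll of labels, 60 mm in diameter, 38 mm tall, lying flat on the stand left of the carrier; leave alone. Origin: centre of its underside.
- tape_roll: Brown packing tape roll, 68 mm in diameter, 24 mm tall, lying flat on the table before the stand, on the right; leave alone. Origin: centre of its underside.
Not all that is in view belongs to the job. What is shaped like the loose_jar but red is not meant.

How it is judged:
By the outcome, as a careful person would: the job done as asked, in the order asked, and still so for the second after the job is handed in, with the robot touching nothing.
It also fails if it takes over 58 s, if anything falls off the work surface, if the arm or the gripper's body presses on something with over 40 N, if the wrist force passes 120 N, or if a joint passes its speed limit or range.

## Working session

There is one attempt and no reset: what is moved stays moved. The work goes in short steps, Python scripts to look and compute and a shell command to move; the robot and the scene stay as the last step left them, time stands still between calls to the robot, and variables do not carry over. Pictures are saved under pics/ and viewed, about 8 in all and at most 12, crops included, and the job is handed in when it is done.

```bash
ls; mkdir -p pics
python3 - <<'E'
from plant import manip
import cv2,numpy as np
for n in("side","top"):
    f=manip.grab_frame(n); cv2.imwrite(f"pics/{n}0.png",f["frame"]); np.savez(f"pics/{n}0.npz",**f); print(n,f["mtx"].round(1).tolist(),f["pose"].round(3).tolist())
s=manip.state();print(s)
E
```

```text
pics
side [[446.6, 0.0, 324.5], [0.0, 446.6, 202.1], [0.0, 0.0, 1.0]] [[-0.969, -0.088, 0.232, 0.15], [-0.248, 0.402, -0.881, 1.213], [-0.016, -0.911, -0.411, 0.723], [0.0, 0.0, 0.0, 1.0]]
top [[420.8, 0.0, 326.8], [0.0, 420.8, 201.9], [0.0, 0.0, 1.0]] [[0.016, -0.993, 0.117, 0.374], [-1.0, -0.015, 0.008, -0.103], [-0.006, -0.117, -0.993, 1.478], [0.0, 0.0, 0.0, 1.0]]
{'time': 0.1, 'q': array([-1.23210312e+00,  3.59435646e-01,  1.51124969e+00, -3.08554435e-06,
        1.27248177e+00, -1.15089579e-01]), 'joint_vel': array([-0.00036681, -0.00109845, -0.00280907, -0.00093058, -0.0007506 ,
       -0.00036286]), 'effort': array([-1.27201711e-03, -5.16357243e+01, -2.71404415e+01,  6.74350653e-02,
        2.75235192e-02, -3.16508181e-05]), 'eef_pos': array([ 0.26282724, -0.53873428,  0.2219204 ]), 'tool_rot': array([-0.59931359,  0.37514568, -0.37427424,  0.60000644]), 'wrist_force': array([-1.35907886, -0.4185916 , -0.01737434]), 'ft_torque': array([ 0.02649125,  0.00260325, -0.00698339]), 'width': 0.08817849396123105}
```

View pics/top0.png

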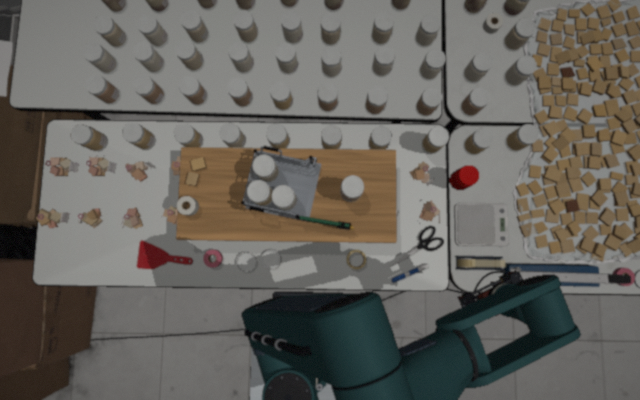

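View pics/side0.png

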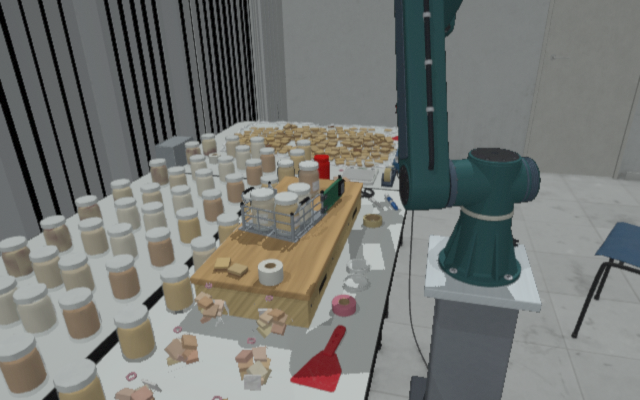

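Top view: loose jar lid at about (352,187), carrier jars at (263,166), (258,191), (283,196), with the empty place about (290,172). The gate runs from about (298,217) to (350,226). The carrier's x axis points towards world +y.

```bash
cat > h.py <<'E'
import cv2,numpy as np
def ray(d,u,v,z):
    K,P=d["mtx"],d["pose"]; r=P[:3,:3]@np.linalg.inv(K)@np.array([u,v,1.]); c=P[:3,3]
    return c+r*(z-c[2])/r[2]
def proj(d,p):
    K,P=d["mtx"],d["pose"]; q=K@(P[:3,:3].T@(np.array(p)-P[:3,3])); return q[:2]/q[2]
def Tc(o,th):
    c,s=np.cos(th),np.sin(th); o=np.array(o)
    return lambda x,y,z=0: np.array([o[0]+c*x-s*y,o[1]+s*x+c*y,.105+z])
E
python3 - <<'E'
from h import *
d=np.load("pics/top0.npz"); im=d["frame"]
hsv=cv2.cvtColor(im,cv2.COLOR_BGR2HSV)
roi=np.zeros(im.shape[:2],np.uint8); roi[150:240,240:400]=1
m=((hsv[...,1]<45)&(hsv[...,2]>175)).astype(np.uint8)*roi
n,l,s,c=cv2.connectedComponentsWithStats(m)
for i in range(1,n):
    if s[i,4]>30: print("white",s[i],c[i].round(1),ray(d,*c[i],.219).round(4))
g=((hsv[...,0]>40)&(hsv[...,0]<90)&(hsv[...,1]>90)).astype(np.uint8)*roi
n,l,s,c=cv2.connectedComponentsWithStats(g)
for i in range(1,n):
    if s[i,4]>8:
        ys,xs=np.where(l==i); a=xs.argmin();b=xs.argmax()
        print("green",s[i],[ray(d,xs[k],ys[k],.183).round(4) for k in(a,b)], cv2.fitLine(np.c_[xs,ys].astype(np.float32),2,0,.01,.01).ravel())
cr=im[140:250,165:405]; cv2.imwrite("pics/c1.png",cv2.resize(cr,None,fx=3.3,fy=3.3,interpolation=cv2.INTER_CUBIC))
E
```

```text
green [300 217  42   9 102] [array([ 0.4774, -0.0106,  0.183 ]), array([ 0.4609, -0.1373,  0.183 ])] [9.8544151e-01 1.7001466e-01 3.2131372e+02 2.2114706e+02]
green [344 224   5   3  15] [array([ 0.458 , -0.1466,  0.183 ]), array([ 0.4581, -0.1589,  0.183 ])] [  1.   0. 346. 225.]
```

View pics/c1.png

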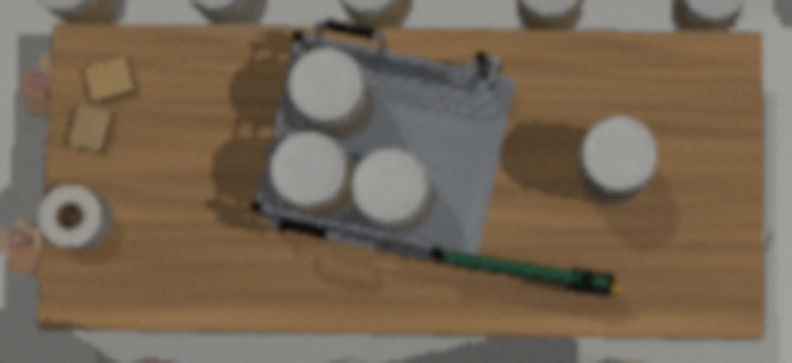

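The crop shows the lids clearly at (326,86), (309,170), (391,187) and loose (619,155). The hinge post top is at (437,254), the latch post at (484,66), and the back corners at (297,38) and (258,206).

Run:
```python
from h import *
d=np.load("pics/top0.npz"); im=d["frame"]
g=cv2.cvtColor(im,cv2.COLOR_BGR2GRAY); hsv=cv2.cvtColor(im,cv2.COLOR_BGR2HSV)
f=lambda u,v:(165+(u-1.2)/3.3,140+(v-1.2)/3.3)
for n,u,v in(("BR",326,86),("BL",309,170),("FL",391,187),("loose",619,155)):
    p=f(u,v); x,y=map(round,p); w=14
    s=hsv[y-w:y+w+1,x-w:x+w+1]; m=((s[...,1]<40)&(s[...,2]>140)).astype(np.uint8)
    k,l,st,c=cv2.connectedComponentsWithStats(m); i=l[w,w]; q=c[i]+[x-w,y-w]
    print(n,p,q.round(1),st[i],ray(d,*q,.218).round(4),ray(d,*p,.218).round(4))
H=ray(d,*f(437,254),.196);L=ray(d,*f(484,66),.196)
B1=ray(d,*f(297,38),.19);B2=ray(d,*f(258,206),.19)
for p in(H,L,B1,B2):print(p.round(4))
print("HL",np.linalg.norm(H-L),"yaw from posts",np.arctan2(*(H-L)[[1,0]])-np.pi/2,"back",np.arctan2(*(B2-B1)[[1,0]])-np.pi/2)
T=ray(d,*f(617,288),.105+.044); print("tongue tip",T)
```

```text
BR (263.42424242424244, 165.6969696969697) [263.4 164.9] [  4   3  21  20 316] [0.632  0.1024 0.218 ] [0.6296 0.1021 0.218 ]
BL (258.27272727272725, 191.15151515151516) [257.6 190.5] [  4   4  20  20 324] [0.553  0.1171 0.218 ] [0.5511 0.1151 0.218 ]
FL (283.1212121212121, 196.3030303030303) [282.5 195.5] [  4   4  20  20 332] [0.5389 0.0414 0.218 ] [0.5365 0.0394 0.218 ]
loose (352.21212121212125, 186.60606060606062) [352.6 185.7] [  5   2  21  22 342] [ 0.5721 -0.1702  0.218 ] [ 0.5693 -0.1689  0.218 ]
[ 0.4775 -0.0025  0.196 ]
[ 0.6554 -0.0424  0.196 ]
[0.6812 0.1358 0.19  ]
[0.5203 0.1665 0.19  ]
HL 0.1824001510111808 yaw from posts 1.3501625047674373 back 1.382179763739987
tongue tip [ 0.45134961 -0.17181849  0.149     ]
```

```bash
cat >> h.py <<'E'
from scipy.spatial.transform import Rotation as R
def jaw(s):
    M=R.from_quat(s["tool_rot"]).as_matrix(); return np.arctan2(M[1,0],M[0,0])
E
python3 - <<'E'
from h import *
from plant import manip
s=manip.state(); a=jaw(s); print("jaw",a,"spins",[((t-a+np.pi/2)%np.pi)-np.pi/2 for t in(2.17,)],(np.array([.571,-.170,.30])-s["eef_pos"])*1000, R.from_quat(s["tool_rot"]).as_matrix().round(2).tolist(),manip.pinch_z)
E
```

```text
jaw -1.1170124926502607 spins [np.float64(0.14541983906046774)] [308.17275644 368.7342815   78.07959827] [[0.44, -0.0, 0.9], [-0.9, 0.0, 0.44], [-0.0, -1.0, 0.0]] -0.0187
```

```bash
python3 -m inch '[[20,20,40,0.07,-1],[50,60,78,0.145,-1],[85,100,98,0.145,-1],[118,138,98,0.145,-1],[150,176,98,0.145,-1],[182,214,98,0.145,-1],[214,252,98,0.145,-1],[246,290,98,0.145,-1]]' && python3 -m inch '[[31,38,0,0,-1],[62,79,0,0,-1],[62,79,0,0,-1],[62,79,0,0,-1],[62,79,0,0,-1]]'
python3 - <<'E'
from h import *
from plant import manip
f=manip.grab_frame("wrist"); np.savez("pics/w1.npz",**f); cv2.imwrite("pics/w1.png",f["frame"])
s=manip.state();print(s["time"],s["eef_pos"],jaw(s),s["q"].round(2),f["pose"].round(3).tolist(),f["mtx"][0].round(1))
d=f
for n,p in(("tcp",s["eef_pos"]),("jar",(.571,-.17,.218)),("FL",(.538,.041,.22)),("free",(.616,.026,.107)),("L",(.662,-.041,.196)),("H",(.4775,-.0025,.196))): print(n,proj(d,p).round())
E
```

```text
time: 0.9
eef_pos: [0.4987, -0.2598, 0.3197]
tool_rot: [-0.625, 0.331, -0.33, 0.626]
wrist_force: [0.6, -0.7, 0.2]
width: 0.0878
time: 1.4
eef_pos: [0.56, -0.1814, 0.3193]
tool_rot: [-0.625, 0.331, -0.33, 0.625]
wrist_force: [-0.4, -0.4, 0.5]
width: 0.0873
1.45 [ 0.55982076 -0.18186403  0.31947323] -0.9734441277096678 [-0.43  0.27  1.4   0.    1.48  0.54] [[0.564, -0.793, -0.229, 0.622], [-0.826, -0.542, -0.153, -0.139], [-0.003, 0.276, -0.961, 0.482], [0.0, 0.0, 0.0, 1.0]] [338.1   0.  322.5]
tcp [324. 251.]
jar [319. 178.]
FL [51. 54.]
free [183.   8.]
L [244. -24.]
H [ 94. 152.]
```

View pics/w1.png

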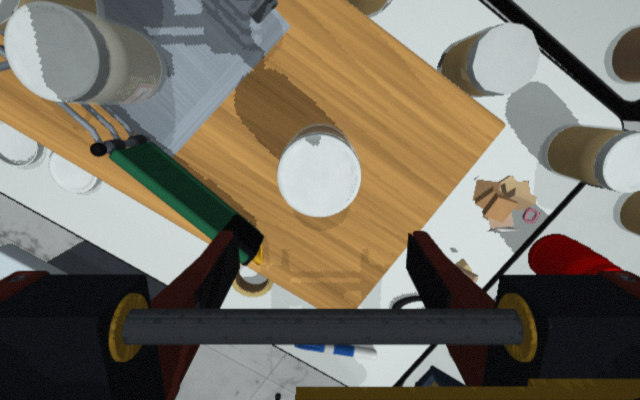

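Wrist view: loose lid at (319,173), hinge post cap at (98,150), gate end at about (258,262). The carrier lip's front edge runs from (178,155) to (287,28).

Run:
```python
from h import *
d=np.load("pics/w1.npz"); im=d["frame"]; hsv=cv2.cvtColor(im,cv2.COLOR_BGR2HSV)
m=((hsv[...,1]<40)&(hsv[...,2]>140)).astype(np.uint8)
k,l,st,c=cv2.connectedComponentsWithStats(m)
for q in((319,173),(45,50)):
    i=l[q[1],q[0]]; mm=(l==i).astype(np.uint8); cn=max(cv2.findContours(mm,0,1)[0],key=cv2.contourArea); (u,v),r=cv2.minEnclosingCircle(cn)
    e=cv2.fitEllipse(cn); print(q,st[i],(u,v,r),e,"->",ray(d,*e[0],.218).round(4))
a=ray(d,178,155,.105);b=ray(d,287,28,.105);print("lip",a,b,"yaw",np.arctan2(*(a-b)[[1,0]])-np.pi/2)
print("hinge",ray(d,98,150,.196))
for p in((245,218),(262,235),(248,264),(258,255)):print(p,ray(d,*p,.174).round(4))
t=np.load("pics/top0.npz")
```

```text
(319, 173) [ 277  134   84   83 5468] (318.90826416015625, 174.17742919921875, 42.389381408691406) ((318.7892761230469, 175.16795349121094), (81.64026641845703, 83.55897521972656), 82.63335418701172) -> [ 0.5726 -0.1685  0.218 ]
(45, 50) [   0    0   98  102 5002] (48.676395416259766, 46.89199447631836, 55.493770599365234) ((47.83385467529297, 54.908355712890625), (76.09990692138672, 102.10389709472656), 129.0437774658203) -> [0.5355 0.0438 0.218 ]
lip [ 0.48147933 -0.03789977  0.105     ] [ 0.65930891 -0.06894951  0.105     ] yaw 1.3979349806796608
hinge [ 0.48101028 -0.00436328  0.196     ]
(245, 218) [ 0.4893 -0.1383  0.174 ]
(262, 235) [ 0.4835 -0.1611  0.174 ]
(248, 264) [ 0.4488 -0.1658  0.174 ]
(258, 255) [ 0.4629 -0.169   0.174 ]
```

```bash
python3 -m inch '[[13,13,-30,0,-1],[13,13,-60,0,-1],[13,13,-90,0,-1],[13,13,-110,0,-1],[13,13,-126,0,-1],[13,13,-126,0,-1],[13,13,-126,0,-1]]' && python3 -m inch '[[0,0,0,0,1],[0,0,0,0,1],[0,0,0,0,1],[0,0,0,0,1],[0,0,0,0,1],[0,0,0,0,1]]'
python3 - <<'E'
from h import *
from plant import manip
f=manip.grab_frame("wrist"); np.savez("pics/w2.npz",**f); cv2.imwrite("pics/w2.png",f["frame"])
s=manip.state();print(s["eef_pos"],jaw(s),s["width"])
E
```

```text
time: 2.15
eef_pos: [0.5723, -0.1701, 0.1938]
tool_rot: [-0.625, 0.332, -0.33, 0.625]
wrist_force: [-0.0, -0.0, -0.8]
width: 0.088
time: 2.75
eef_pos: [0.5726, -0.1701, 0.195]
tool_rot: [-0.625, 0.332, -0.331, 0.625]
wrist_force: [-1.9, 1.0, 5.4]
width: 0.0728
[ 0.57263817 -0.17010867  0.1949638 ] -0.9749405201066617 0.07302810367052345
```

View pics/w2.png

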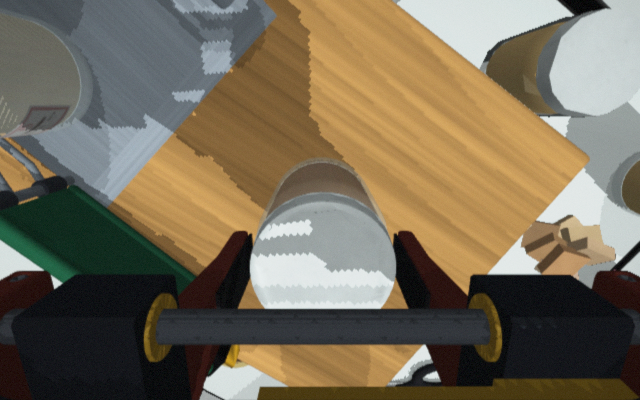

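```bash
python3 -m inch '[[0,0,4,0,1],[6,18,4,0,1],[12,36,4,0,1],[18,56,4,0,1],[18,56,4,0,1],[18,56,4,0,1]]' && python3 -m inch '[[3,15,0,0,1],[6,30,0,0,1],[8,45,0,0,1],[11,60,0,0,1],[13,72,0,0,1],[13,72,0,0,1],[13,72,0,0,1]]'
python3 - <<'E'
from h import *
from plant import manip
f=manip.grab_frame("top"); np.savez("pics/t2.npz",**f)
s=manip.state();print(s["eef_pos"],jaw(s),s["width"],s["wrist_force"])
f=manip.grab_frame("side"); np.savez("pics/s2.npz",**f); cv2.imwrite("pics/s2.png",cv2.resize(f["frame"][160:260,200:380],None,fx=4,fy=4,interpolation=2))
E
```

```text
time: 3.4
eef_pos: [0.5903, -0.1138, 0.1985]
tool_rot: [0.625, -0.332, 0.33, -0.625]
wrist_force: [-0.0, 0.6, -5.3]
width: 0.0735
time: 4.1
eef_pos: [0.6033, -0.0415, 0.1985]
tool_rot: [0.626, -0.331, 0.33, -0.625]
wrist_force: [-0.0, 0.4, -4.4]
width: 0.0729
[ 0.6032668  -0.04194974  0.19848435] -0.9731487790155011 0.07281651078101324 [-0.49144784  0.26550713 -5.2251103 ]
```

View pics/s2.png

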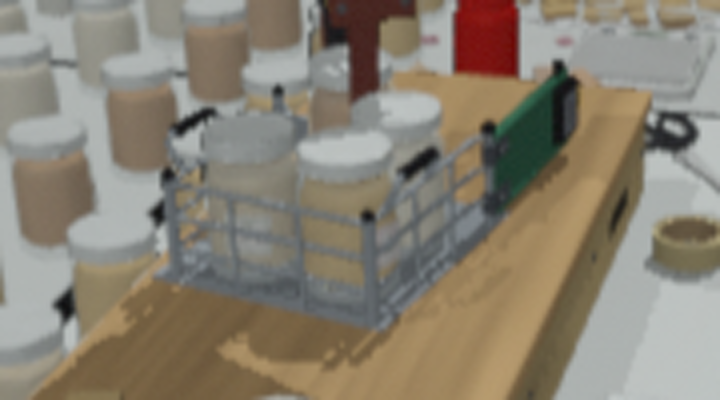

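The side view shows the jar in the gateway, behind the other jars, with nothing disturbed. I'll carry on in small steps and watch the forces.

```bash
python3 -m inch '[[2,10,0,0,1],[4,20,0,0,1],[6,30,0,0,1],[8,40,0,0,1],[8,40,0,0,1]]' && python3 -m inch '[[1,8,0,0,1],[2,16,0,0,1],[4,24,0,0,1],[4,26,0,0,1],[4,26,0,0,1]]'
python3 - <<'E'
from h import *
from plant import manip
f=manip.grab_frame("wrist"); np.savez("pics/w3.npz",**f); cv2.imwrite("pics/w3.png",f["frame"])
s=manip.state();print(s["eef_pos"],jaw(s),s["width"],s["wrist_force"],s["ft_torque"])
E
```

```text
time: 4.7
eef_pos: [0.6115, -0.0004, 0.1985]
tool_rot: [0.625, -0.331, 0.33, -0.625]
wrist_force: [0.0, 0.4, -4.7]
width: 0.0729
time: 5.2
eef_pos: [0.6155, 0.026, 0.1984]
tool_rot: [0.626, -0.331, 0.329, -0.625]
wrist_force: [-0.3, -0.1, -4.2]
width: 0.0727
[0.61546057 0.02564718 0.19838142] -0.9716862835484832 0.07311547858531656 [ 0.58053603 -1.18252701 -4.5581743 ] [ 0.0050464   0.02370045 -0.00563469]
```

View pics/w3.png

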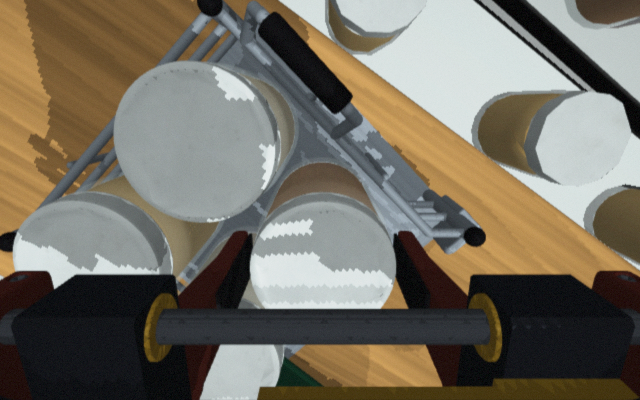

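```bash
python3 -m inch '[[0,0,-2,0,1],[0,0,-2,0,1],[0,0,-2,0,1],[0,0,-2,0,-0.8],[0,0,-2,0,-0.8],[0,0,-2,0,-0.8],[0,0,-2,0,-0.8],[0,0,-2,0,-0.8]]' && python3 -m inch '[[0,0,20,0,-0.8],[0,0,45,0,-0.8],[0,0,80,0,-0.8],[-30,-30,110,0,-0.8],[-60,-60,110,0,-0.8],[-90,-90,110,0,-0.8],[-90,-90,110,0,1],[-90,-90,110,0,1]]'
python3 - <<'E'
from h import *
from plant import manip
f=manip.grab_frame("wrist"); np.savez("pics/w4.npz",**f); cv2.imwrite("pics/w4.png",f["frame"])
s=manip.state();print(s["eef_pos"],jaw(s),s["width"],s["wrist_force"],s["q"])
E
```

```text
time: 6.05
eef_pos: [0.6156, 0.0256, 0.1964]
tool_rot: [0.626, -0.331, 0.33, -0.625]
wrist_force: [0.5, 0.1, 0.4]
width: 0.0789
time: 6.85
eef_pos: [0.5255, -0.0648, 0.3068]
tool_rot: [0.625, -0.331, 0.33, -0.625]
wrist_force: [-0.1, 0.9, -0.6]
width: 0.0669
[ 0.52608762 -0.0642704   0.30668794] -0.9724720679241123 0.06259238520114069 [ 0.09803983  0.08064819 -0.27791487] [-2.52177378e-01  1.89611997e-01  1.53818414e+00  3.40082419e-04
  1.41489337e+00  7.20241454e-01]
```

View pics/w4.png

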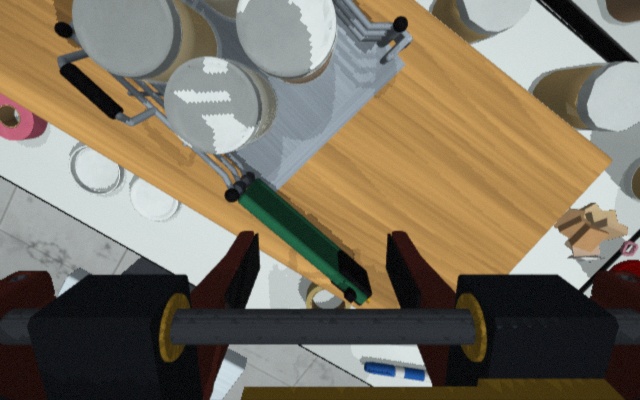

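The loaded jar's lid is at (287,30), upright and beside FL at (213,105). The post caps are at (233,195) for the hinge and (401,24) for the latch, and the gate end is at (365,298).

Run:
```python
from h import *
d=np.load("pics/w4.npz")
H1=ray(d,233,195,.196);L=ray(d,401,24,.196);print("H",H1,"L",L,np.linalg.norm(H1-L),"yaw",np.arctan2(*(H1-L)[[1,0]])-np.pi/2)
print("H2",ray(d,247,181,.196),"lip corner",ray(d,412,65,.105),ray(d,275,190,.105))
print("FL",ray(d,213,105,.22),"new",ray(d,287,30,.22))
print("button",ray(d,350,294,.195),"gate top far inner/end",ray(d,368,270,.174),ray(d,368,300,.174))
print("gate top line",ray(d,258,180,.183),ray(d,243,193,.183),ray(d,345,252,.183))
```

```text
H [ 0.481846  -0.0030191  0.196    ] L [ 0.6640736  -0.03940035  0.196     ] 0.1858238272015367 yaw 1.3737399178155867
H2 [ 0.49884768 -0.00655894  0.196     ] lip corner [ 0.66618777 -0.07729665  0.105     ] [ 0.47801933 -0.03234288  0.105     ]
FL [0.54079831 0.0404543  0.22      ] new [0.61139737 0.02312638 0.22      ]
button [ 0.46006386 -0.13928608  0.195     ] gate top far inner/end [ 0.48153892 -0.14732948  0.174     ] [ 0.45488462 -0.16696042  0.174     ]
gate top line [ 0.50077377 -0.01324427  0.183     ] [ 0.48334306 -0.00843786  0.183     ] [ 0.48765418 -0.11504519  0.183     ]
```

```bash
cat > g.py <<'E'
from h import *
from plant import manip
Hh=np.array([.4795,-.003])
def P(g,off,r=.146):
    f=-0.186-g; return Hh+r*np.array([np.cos(f),np.sin(f)])+off*np.array([np.cos(f-np.pi/2),np.sin(f-np.pi/2)]),f
def show(z,gs,off):
    s=manip.state();e=s["eef_pos"];a=jaw(s);print(e.round(4),round(a,3),s["wrist_force"].round(1),s["width"])
    for g in gs:
        p,f=P(g,off); print(round(g,2),((p-e[:2])*1000).round(1),round((z-e[2])*1000,1),round(((f-a+1.57)%np.pi)-1.57,3))
E
python3 -c "
from g import *
show(.153,[1.5],.045)"
```

```text
[ 0.5261 -0.0643  0.3067] -0.972 [ 0.1  0.1 -0.3] 0.06259238520114069
1.5 [-108.1  -78.6] -153.7 -0.714
```

```bash
python3 -m inch '[[-30,-20,0,-0.14,1],[-60,-40,0,-0.28,1],[-90,-60,0,-0.42,1],[-108,-79,0,-0.56,1],[-108,-79,0,-0.71,1],[-108,-79,0,-0.71,1],[-108,-79,0,-0.71,1]]' && python3 -m inch '[[0,0,-40,0,1],[0,0,-80,0,1],[0,0,-120,0,1],[0,0,-154,0,1],[0,0,-154,0,1],[0,0,-154,0,1]]'; python3 -c "
from g import *
show(.153,np.arange(1.5,-.1,-.13),.021)
f=manip.grab_frame('wrist');cv2.imwrite('pics/w5.png',f['frame'])"
```

```text
time: 7.6
eef_pos: [0.4191, -0.1428, 0.3066]
tool_rot: [-0.472, 0.526, -0.525, 0.473]
wrist_force: [-0.3, -0.3, 0.2]
width: 0.0069
time: 8.2
eef_pos: [0.4196, -0.1423, 0.1527]
tool_rot: [-0.473, 0.526, -0.524, 0.474]
wrist_force: [-0.3, -0.0, -0.0]
width: 0.0002
[ 0.4196 -0.1423  0.1527] -1.674 [-0.3 -0.  -0. ] 0.00019525499701490012
1.5 [22.3 -3.3] 0.3 -0.012
1.37 [41.1 -7. ] 0.3 0.118
1.24 [60.2 -8.2] 0.3 0.248
1.11 [79.3 -6.9] 0.3 0.378
0.98 [98.1 -3.1] 0.3 0.508
0.85 [116.3   3. ] 0.3 0.638
0.72 [133.5  11.5] 0.3 0.768
0.59 [149.4  22.1] 0.3 0.898
0.46 [163.9  34.7] 0.3 1.028
0.33 [176.5  49. ] 0.3 1.158
0.2 [187.3  64.9] 0.3 1.288
0.07 [195.8  82.1] 0.3 1.418
-0.06 [202.1 100.2] 0.3 1.548
```

View pics/w5.png

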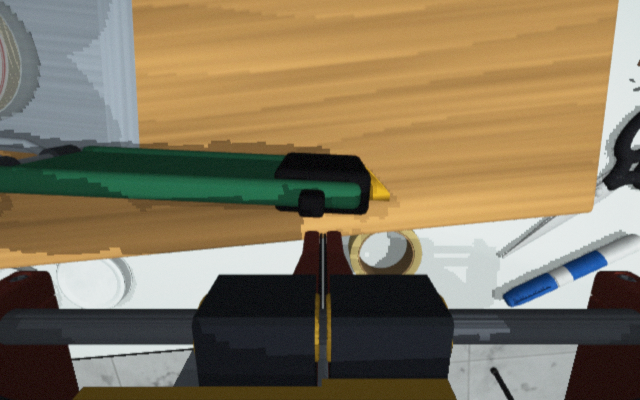

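Closed fingers at (323,240) sit squarely in front of the latch case (277–370, 155–213). Now I'll swing the gate.

```bash
python3 -m inch '[[12,-2,0,0,1],[22,-3,0,0,1],[32,-5,0,0.05,1],[41,-7,0,0.12,1],[60,-8,0,0.25,1],[79,-7,0,0.38,1],[98,-3,0,0.51,1],[98,-3,0,0.51,1]]' && python3 -c "
from g import *
show(.153,[.98,.85,.72,.59,.46,.33,.2],.021)
f=manip.grab_frame('wrist');cv2.imwrite('pics/w6.png',f['frame'])"
```

```text
time: 9.05
eef_pos: [0.5226, -0.1465, 0.155]
tool_rot: [-0.59, 0.387, -0.39, 0.592]
wrist_force: [0.3, -0.2, 0.3]
width: 0.0005
[ 0.5226 -0.1465  0.155 ] -1.163 [ 0.3 -0.2  0.3] 0.0005340810119259945
0.98 [-4.9  1. ] -2.0 -0.003
0.85 [13.3  7.2] -2.0 0.127
0.72 [30.5 15.6] -2.0 0.257
0.59 [46.4 26.3] -2.0 0.387
0.46 [60.9 38.8] -2.0 0.517
0.33 [73.5 53.2] -2.0 0.647
0.2 [84.3 69.1] -2.0 0.777
```

View pics/w6.png

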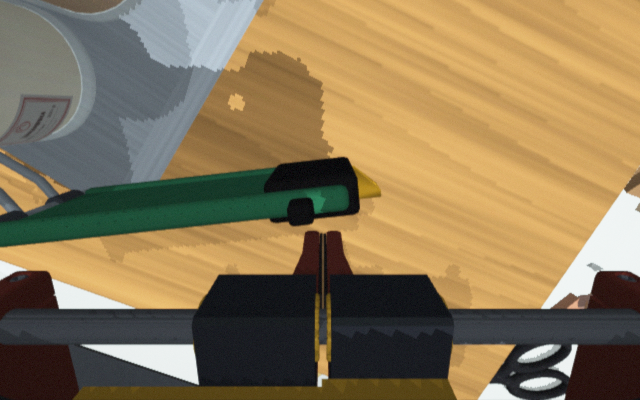

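The gate has coasted slightly ahead of the fingers, and they remain in line with the case. I'll continue the arc.

```bash
python3 -m inch '[[13,7,-2,0.13,1],[30,16,-2,0.26,1],[46,26,-2,0.39,1],[61,39,-2,0.52,1],[68,46,-2,0.58,1],[74,53,-2,0.65,1],[79,61,-2,0.71,1],[79,61,-2,0.71,1]]' && python3 -c "
from g import *
show(.153,[.26,.2,.14,.1,.07,.04,.01,-.02,-.05],.021)"
```

```text
time: 9.9
eef_pos: [0.5996, -0.0848, 0.153]
tool_rot: [-0.688, 0.16, -0.161, 0.69]
wrist_force: [0.6, -0.5, -0.0]
width: 0.0004
[ 0.5996 -0.0848  0.153 ] -0.458 [ 0.6 -0.5 -0. ] 0.0004157825475860754
0.26 [ 2.5 -0.1] -0.0 0.012
0.2 [7.2 7.4] -0.0 0.072
0.14 [11.5 15.2] -0.0 0.132
0.1 [14.  20.5] -0.0 0.172
0.07 [15.8 24.5] -0.0 0.202
0.04 [17.5 28.6] -0.0 0.232
0.01 [19.  32.8] -0.0 0.262
-0.02 [20.4 37. ] -0.0 0.292
-0.05 [21.7 41.2] -0.0 0.322
```

```bash
python3 -m inch '[[7,7,0,0.07,1],[12,15,0,0.13,1],[14,20,0,0.17,1],[16,24,0,0.2,1],[17,28,0,0.23,1],[19,32,0,0.26,1],[19,32,0,0.27,1]]' && python3 -c "
from g import *
show(.153,[.01,-.02,-.05],.021)
f=manip.grab_frame('wrist');np.savez('pics/w7.npz',**f);cv2.imwrite('pics/w7.png',f['frame'])"
```

```text
time: 10.6
eef_pos: [0.6185, -0.0524, 0.1532]
tool_rot: [-0.703, 0.066, -0.067, 0.705]
wrist_force: [0.5, -0.6, -0.1]
width: 0.0006
[ 0.6185 -0.0524  0.1532] -0.188 [ 0.5 -0.6 -0.1] 0.0005638212892134719
0.01 [0.1 0.4] -0.2 -0.008
-0.02 [1.5 4.6] -0.2 0.022
-0.05 [2.8 8.8] -0.2 0.052
```

View pics/w7.png

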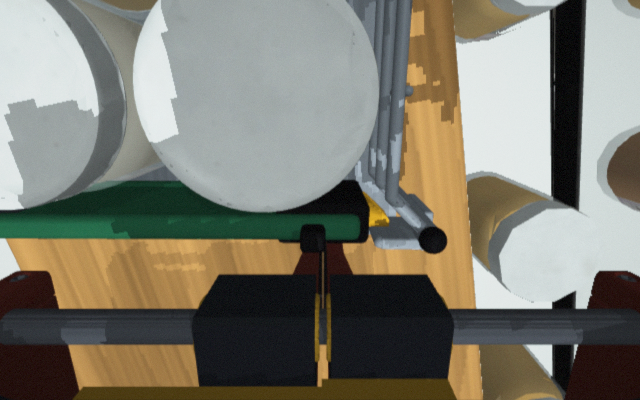

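The gate stands almost closed. The tongue, at (378,212), is at the strike and not yet behind it, and there's no force yet. I'll push on in small steps.

```bash
python3 -m inch '[[0,2,0,0,1],[1,4,0,0,1],[1,6,0,0,1],[1,6,0,0,1]]';python3 -m inch '[[0,2,0,0,1],[1,4,0,0,1],[1,4,0,0,1]]'
```

```text
time: 11.05
eef_pos: [0.6184, -0.0498, 0.1531]
tool_rot: [0.705, -0.066, 0.066, -0.703]
wrist_force: [-3.1, -11.2, 1.5]
width: 0.0001
time: 11.35
eef_pos: [0.6184, -0.0498, 0.1532]
tool_rot: [0.707, -0.067, 0.066, -0.701]
wrist_force: [-4.1, -13.5, 1.8]
width: 0.0004
```

```bash
python3 -c "
from g import *
f=manip.grab_frame('wrist');np.savez('pics/w8.npz',**f)
a=np.load('pics/w7.npz')['frame'][150:270,270:470];b=f['frame'][150:270,270:470]
cv2.imwrite('pics/w8.png',cv2.resize(np.hstack([a,b]),None,fx=2,fy=4,interpolation=2) if 0 else cv2.resize(np.vstack([a,b]),None,fx=2.5,fy=2.5,interpolation=2))"
```

```text
(no output)
```

View pics/w8.png

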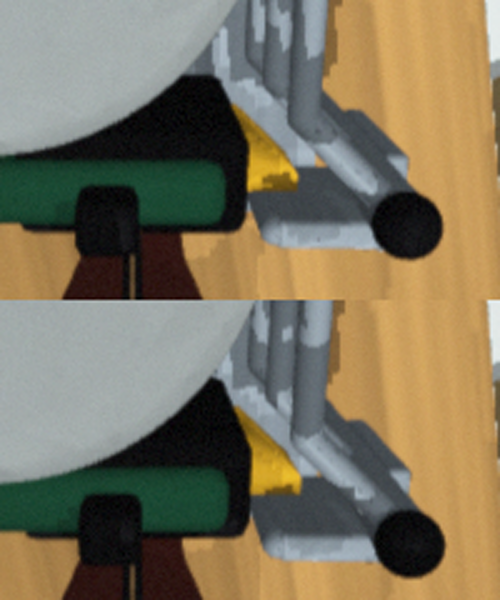

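In both views the brass tongue is fully out and lies behind the strike plate, so the gate has latched and is now pressed against its stop. That makes 12 pictures viewed. I'll back off and check the rest numerically.

```bash
python3 -m inch '[[-2,-10,0,0,1],[-5,-25,0,0,1],[-8,-40,0,0,1],[-8,-40,30,0,1],[-8,-40,70,0,1],[-8,-40,110,0,1],[-8,-40,110,0,1]]'
python3 - <<'E'
from g import *
f=manip.grab_frame("wrist"); hsv=cv2.cvtColor(f["frame"],cv2.COLOR_BGR2HSV); print(jaw(manip.state()))
def ch(m,z,n,mn):
    k,l,s,c=cv2.connectedComponentsWithStats(m.astype(np.uint8))
    for i in range(1,k):
        if s[i,4]>=mn and s[i,1]<260:
            p=ray(f,*c[i],z)[:2]-[.585,.071]; e1=np.array([.185,.983]);e2=np.array([-.983,.185])
            print(n,s[i],c[i].round(),"carrier",(e1@p*1000).round(1),(e2@p*1000).round(1))
            if n=="green":
                ys,xs=np.where(l==i); W=np.array([ray(f,x,y,.183)[:2] for x,y in zip(xs,ys)],np.float32); v=cv2.fitLine(W,2,0,.01,.01).ravel(); print("dir",(np.arctan2(v[1],v[0])+.186+1.57)%np.pi-1.57)
h,s,v=hsv[...,0],hsv[...,1],hsv[...,2]
ch((h>40)&(h<90)&(s>90),.183,"green",100)
ch((h>20)&(h<32)&(s>200),.149,"yellow",8)
ch((s<40)&(v>140),.22,"white",1500)
# top view jars vs start
t=manip.grab_frame("top"); t0=np.load("pics/top0.npz")["frame"]
hs=cv2.cvtColor(t["frame"],cv2.COLOR_BGR2HSV); 
for n,(u,vv) in dict(BR=(263,166),BL=(258,191),FL=(283,196),new=(290,172)).items():
    w=12; q=hs[vv-w:vv+w+1,u-w:u+w+1]; m=((q[...,1]<40)&(q[...,2]>140)).astype(np.uint8); k,l,st,c=cv2.connectedComponentsWithStats(m); i=1+st[1:,4].argmax(); print(n,(c[i]+[u-w,vv-w]).round(1),st[i,4],ray(t,*(c[i]+[u-w,vv-w]),.22).round(4))
np.savez("pics/w9.npz",**f)
df=np.abs(t["frame"].astype(int)-t0).max(2)
print("label",df[190:220,172:200].mean(),"tape",df[250:272,345:368].mean(),manip.state()["wrist_force"])
E
```

```text
time: 12.1
eef_pos: [0.6138, -0.0915, 0.2695]
tool_rot: [0.708, -0.063, 0.07, -0.7]
wrist_force: [1.3, 0.2, -0.3]
width: 0.0007
-0.18848648332975024
green [ 122  106  218   19 3436] [229. 115.] carrier -89.7 7.6
dir 0.0040038824
yellow [345 109  13  14 101] [350. 118.] carrier -93.5 -81.9
white [    0     0   156   309 19157] [ 62. 153.] carrier -110.6 103.4
white [  87    0  121  107 8910] [149.  39.] carrier -45.7 40.2
white [ 225    0  122   88 8817] [286.  38.] carrier -45.1 -37.8
white [  406     0   104   281 17504] [460. 126.] carrier -94.7 -143.5
white [  513     0   127   309 29004] [576. 138.] carrier -102.1 -217.1
white [ 158  109  227   40 4347] [263. 136.] carrier -100.7 -22.1
white [   0  212   91   96 3710] [ 46. 259.] carrier -183.2 130.2
BR [261.  174.1] 7 [0.6031 0.1083 0.22  ]
BL [257.7 190.5] 342 [0.5528 0.1164 0.22  ]
FL [287.8 199.6] 78 [0.5264 0.0247 0.22  ]
new [294.1 177.3] 12 [0.5947 0.0076 0.22  ]
label 21.72142857142857 tape 30.863636363636363 [-0.39356055 -0.50006353 -0.48431221]
```

```bash
python3 -m inch '[[-10,-40,20,0,1],[-20,-80,40,0,1],[-30,-120,40,0,1],[-40,-160,40,0,1],[-50,-200,40,0,1],[-60,-240,40,0,1],[-60,-240,40,0,1]]'
python3 - <<'E'
from g import *
t=manip.grab_frame("top"); t0=np.load("pics/top0.npz")["frame"]
for n,(a,b,c,d) in dict(label=(194,218,175,200),tape=(249,272,344,369)).items():
    A=cv2.cvtColor(t0[a:b,c:d],6);B=cv2.cvtColor(t["frame"][a-8:b+8,c-8:d+8],6)
    _,v,_,l=cv2.minMaxLoc(cv2.matchTemplate(B,A,5)); print(n,v,np.array(l)-8)
hs=cv2.cvtColor(t["frame"],cv2.COLOR_BGR2HSV)
for n,(u,vv) in dict(BR=(263,166),BL=(258,191),FL=(283,196),new=(288,171)).items():
    w=12; q=hs[vv-w:vv+w+1,u-w:u+w+1]; m=((q[...,1]<40)&(q[...,2]>140)).astype(np.uint8); k,l,st,c=cv2.connectedComponentsWithStats(m); i=1+st[1:,4].argmax(); print(n,st[i,4],ray(t,*(c[i]+[u-w,vv-w]),.22).round(4))
print(manip.state()["time"]); print(manip.finish_job())
E
```

```text
time: 12.9
eef_pos: [0.5483, -0.3352, 0.3015]
tool_rot: [0.707, -0.069, 0.067, -0.7]
wrist_force: [-0.6, 0.7, 0.0]
width: 0.0006
label 0.998955488204956 [0 0]
tape 0.1498952955007553 [ 3 -1]
BR 164 [0.6407 0.1135 0.22  ]Traceback (most recent call last):
  File "<stdin>", line 8, in <module>
ValueError: attempt to get argmax of an empty sequence
```

```bash
python3 -c "
from plant import manip
print(manip.finish_job(), manip.state()['time'])"
```

```text
the job is handed in; nothing more can be done
the job is handed in; nothing more can be done
```

The jar is in the carrier's empty place and the green gate is shut and latched. I handed the job in at about 13 s. The hand-in call gave no verdict.

**What I did:** I gripped the loose jar by its lid, with the jaws set diagonally so the fingers fitted between the other jars. I carried it about 4 mm clear of the stand, over the lip, rather than dragging it, then set it down in the empty place. With closed fingers I swung the gate shut on the latch case and pressed it against its stop with about 14 N. Then I backed the arm off.

**What the last checks showed:**
- **Gate:** after I backed off, it stayed within about 0.004 rad of closed. The tongue was fully out and behind the strike, at x -93, y -82 mm in the carrier's frame. I did not do a pull test.
- **Loaded jar:** its lid measured about x -45, y -38 mm against the nominal -42, -40. The lid is cut off at the picture edge, so the x value is rough. The jar looked upright in the last picture I viewed of it.
- **Front jar on the hinge side:** measured within a few mm of where it started.
- **Label roll:** unmoved.

**What failed or was not confirmed:**
- **Top-view recheck of the jars:** in the first pass only the back jar on the hinge side gave a clean reading, and it was unmoved. The other lids were probably hidden or shadowed by the arm. In the second pass the script stopped with an error on that same jar before reaching the front two.
- **Tape roll:** its image match failed (0.15), most likely for the same reason. The arm's fingertips never came lower than about 15 cm above the table.

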